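# Shut the vacuum valve under the sliding cover of a repair-bench supply box

## Task

On the phone-repair bench, push the supply box's aluminium cover by its raised rib all the way to the robot's left, against its stop, to reveal two black valve handles. Then push the handle that ends in a round disc shut, a quarter turn clockwise seen from above (its disc swings to the robot's left) until it is against its stop. Only push, with the fingers never taking hold of the rib or a handle, and leave the straight handle and everything else on the bench where they are.

Things in the scene. Friction and masses are not known exactly. Their poses are not given: they have to be found in the camera images.
- supply_box: fixed grey box (mm); origin under it on the bench; x away from the robot, y left, z up, yawed up to 0.3 rad. Spans x -85..85, y -225..235, walls 65 high, guide lips at x -81, 81 to 75 high. Right: valve bay (inside x -73..73, y -215..-2, floor 8 high) under the cover; left: open filter bay. Rear ledge x 85..145, 45 high; jar and spool on it reach 80 high
- cover (a joint): flat aluminium cover 150 (box x) x 214 (box y) x 6, underside 66 and top 72 above the bench; slides along box y. 0 = covers the valve bay, 0.23 m = fully left at its stop; starts at 0 to 0.03. About 2.5 N of friction; it stays where it is left. When fully left its right edge is at box y = 13 mm
- rib (a point): centre of the cover's raised rib, 84 mm above the bench: upright dark steel bar 100 long (box x) x 12 thick (box y) x 24 high (72 to 96 above the bench), in the middle of the cover; its axes are the box's. Box y of the rib = -110 mm + cover travel
- disc_handle (a joint): angle of the black valve handle that ends in a round disc (the one to shut). 0 = open, pointing to box -x (towards the robot); 1.571 = shut against its stop, pointing to box +y (left); turns clockwise seen from above. Starts at 0 to 0.2. About 0.1 N m of friction; stays where it is left
- disc_handle_pivot (a point): on the turning axis of the disc handle (vertical), 48 mm above the bench, mid-height of the handle; at box x about 35, box y about -165 or -75 (the two handles swap places); its axes are the box's
- disc_handle_end (a point): centre of the disc at the end of that handle, 48 mm above the bench: disc 28 dia, vertical axis, on a 10 thick bar, 50 from the pivot axis; both 24 high (36 to 60 above the bench). The copper pipe below reaches 26, the brass valve body (34 x 28, about the pivot) 34 above the bench. Its x axis points to the pivot
- plain_handle (a joint): angle of the other black handle, a plain straight bar 10 thick, 62 long and 24 high without a disc, same height and senses; leave it as it is (starts at 0 to 0.2)
- plain_handle_end (a point): point in the straight handle 50 from its pivot and 48 mm above the bench; its x axis points from it to its pivot
- flux_jar: bystander: small amber jar, 36 dia x 35 high, standing on the box's rear ledge; origin at the centre of its underside
- solder_spool: bystander: grey spool, 42 dia x 30 high, standing on the box's rear ledge; origin at the centre of its underside
- screwdriver: bystander: screwdriver, 150 long, lying on the bench in front of the box; its x axis runs along it
- phone: bystander: black handset, 72 x 148 x 9, lying on the bench in front of the box; origin at the centre of its underside
- parts_tray: bystander: grey compartment tray, 100 x 140 x 22, on the bench right of the box; origin at the centre of its underside
- cleaner_bottle: bystander: white bottle, 60 dia x 110 high, on the bench right of the box; origin at the centre of its underside
- pen_cup: bystander: dark cup, 72 dia x 95 high, on the bench left of the box; origin at the centre of its underside

How it is judged (in metres and radians):
On the way, in this order (a step that is already met when the one before it is completed fails the run):
1. the cover is slid fully left, with the disc handle not yet shut (value of joint cover above 0.21 m and value of joint disc_handle below 0.6 rad), for 0.2 s.
2. the disc handle is pushed shut (value of joint disc_handle above 1.43 rad), for 0.2 s.
At the end, for the whole second after the job is handed in: The cover stands within 20 mm of its left stop, the disc handle within 8 degrees of its shut stop, both at rest; the straight handle's end has moved less than 12 mm and each bystander less than 20 mm (value of joint cover above 0.21 m and value of joint disc_handle above 1.43 rad and distance of plain_handle_end from where it was at the start of the episode below 0.012 m and velocity of joint cover between -0.01 and 0.01 m/s and velocity of joint disc_handle between -0.05 and 0.05 rad/s and distance of each of flux_jar, solder_spool, screwdriver, phone, parts_tray, cleaner_bottle, pen_cup from where it was at the start of the episode below 0.02 m); the robot touches nothing.
It fails at once if the straight handle is turned (its end moves over 12 mm) (distance of plain_handle_end from where it was at the start of the episode above 0.012 m).
It fails at once if the rib is taken between the fingers (y of the grasp point in the frame of rib between -0.005 and 0.005 m and x of the grasp point in the frame of rib between -0.05 and 0.05 m and z of the grasp point in the frame of rib below 0.011 m).
It fails at once if the disc handle is taken between the fingers (y of the grasp point in the frame of disc_handle_end between -0.004 and 0.004 m and x of the grasp point in the frame of disc_handle_end between -0.01 and 0.05 m and z of the grasp point in the frame of disc_handle_end below 0.011 m).
It fails at once if the straight handle is taken between the fingers (y of the grasp point in the frame of plain_handle_end between -0.004 and 0.004 m and x of the grasp point in the frame of plain_handle_end between -0.01 and 0.05 m and z of the grasp point in the frame of plain_handle_end below 0.011 m).
It fails at once if a bystander is moved over 20 mm or lifted (distance of any of flux_jar, solder_spool, screwdriver, phone, parts_tray, cleaner_bottle, pen_cup from where it was at the start of the episode above 0.02 m).
It also fails if it takes over 51 s, if anything falls off the work surface, if the arm or the gripper's body presses on something with over 40 N, if the wrist force passes 120 N, or if a joint passes its speed limit or range.

## Robot

A 6-joint arm with a two-finger parallel gripper is mounted at the origin on the work surface. World frame = base frame: x ahead of the robot, y to its left, z up, the work surface at z = 0. Lengths are in mm, angles in rad, forces in N, time in s.
With the tool pointing down it reaches from about 400 to 925 mm from the base axis. Payload 12.5 kg.
Tool frame: the origin (TCP) lies midway between the tips of the shut fingers; the grasp point (between the pads) lies 19 mm behind it; z points along the fingers, y is the direction in which the jaws open and shut (so a half turn about z gives the same grasp; the last joint's range is limited). The gripper opens to 95 mm and grips with 3 to 60 N. Pads are 20 mm wide; open, the fingers measure 119 mm over their backs; the gripper's body (75 mm by 180 mm) begins 59 mm behind the grasp point.
Start: joints at [1.095, 0.491, 1.559, -0, 1.092, -0.106], TCP at [225.878, 582.774, 214.661] pointing down, gripper open.
Joint ranges: [-3.1, 3.1], [-0.84, 2.19], [0.05, 2.79], [-1.13, 4.28], [0.06, 2.93], [-2.69, 2.69]. Speed limits (rad/s): [2.22, 2.22, 2.79, 3.14, 3.14, 3.14].

## Interface

Orientations are given as [roll, pitch, yaw] about the fixed x, y, z axes, in that order (R = Rz(yaw) Ry(pitch) Rx(roll)).
In Python, from cell import env, eyes, job_done, boxes_of, regions_of gives the robot as it stands.
- The arm moves only by the tool send_rows, never from a script. Its argument "plan" is text: rows parted by semicolons, each of 5 numbers parted by spaces: the shift along the tool's x, y, z in mm, then the turn about the tool's z in rad, then the finger opening in mm, from 0 to 95.1. In form: x y z roll gripper; .... A call has 1 to 8 rows; each row shifts and turns the pose as measured when the row begins, along the tool's axes as they then stand; what a row does not reach is not made up. A row lasts 1/10 s, in which the tool goes at most 50 mm and 8.59 degrees, less where a joint would pass 70% of its speed; a pose out of reach is approached as far as the arm can. A call with a gripper value outside its range is refused whole. The fingers move at their own pace and stop on an object; the grip force is fixed at half the most. Time passes only in rows, so rows that do not move let the fingers close. It gives the time, the measured TCP pose, the force and the opening at its end, in the units of the state.
- env.state(): the state, without advancing time (a new reading comes with each control period).
- eyes.read_camera(name): name is "side" or "top" or "wrist"; returns a dict with "image" (420x560x3 uint8, red, green, blue), "vertical_fov" (degrees; the focal length in pixels is half the picture's height over the tangent of half this angle, whatever the lens; pixels are square), "cx", "cy" (the principal point, pixels), "k1" (the pictures are not rectified: a ray, as slopes to the right and down, at radius r is drawn at 1 + k1 r^2 times it, then the intrinsics apply), "extrinsics" (4x4, takes a point from camera to world coordinates). Camera axes: x right, y up, looking along -z (the intrinsics and any distortion apply to the point x, -y, -z); pixel columns grow to the right and rows downward; lengths in mm; the calibration is good to about 2 mm. A picture is of the moment at which its call begins. There is no depth.
- job_done(): hands the job in, once; it reports no verdict.
Trained networks look in a picture, given as the dict that the camera call returned (one of the last four; its "shot" number tells which), for a name from the list of things; names that differ only in an ending like _2 or _b are one class to them, and where a whole thing is asked for, a point or a joint stands for the part that bears it (a point fixed in the world has none). Each returns a list of dicts, best first, with "confidence" (0 to 1); they miss things now and then, are a little off and sometimes report something else, mostly with a low value. They report only what shows in the picture. A call takes as long as a camera call.
- boxes_of(target, picture): "bbox" ([left, top, width, height] in pixels, round what is visible of it).
- regions_of(target, picture): "pixels" (420x560 bool, what is visible of it) and "bbox" ([left, top, width, height] in pixels, round what is visible of it).
The state is a dict: "t": time; "joints": joint angles; "qvel": joint speeds; "tau": joint torques, N m; "eef_pos": TCP position; "tcp_rot": TCP orientation; "ft_force": force on the tool from outside, world axes, zero at the start; "moment": the same for the moment, N m; "opening": opening from 0.0 (shut) to 1.0 (fully open).
Only numpy, scipy, OpenCV 4.12 (cv2) and the standard library are available. Lean on these libraries where they do the work, as an engineer would, in place of code of your own. Each camera call takes 0.05 s, during which the arm holds its last target.

## Working session

There is one attempt and no reset: what is moved stays moved. The work goes in short steps, Python scripts to look and compute and a tool call to move; the robot and the scene stay as the last step left them, time stands still between calls to the robot, and variables do not carry over. Pictures are saved under pics/ and viewed, and the job is handed in when it is done.

Besides the shell and the picture viewer there is one more tool, called after "Request:" as name(argument=value, ...), one argument or row to a line, values as JSON. send_rows: Moves the arm, as the interface text tells. Its arguments: {"type":"object","properties":{"plan":{"type":"string"}},"required":["plan"]}

```bash
mkdir -p pics; cat > h.py <<'E'
import numpy as np, cv2
from cell import env, eyes, job_done, boxes_of, regions_of
def K(p):
    h,w=p["image"].shape[:2]; f=h/2/np.tan(np.radians(p["vertical_fov"])/2)
    return np.array([[f,0,p["cx"]],[0,f,p["cy"]],[0,0,1.]]), np.array([p["k1"],0,0,0.])
def ray(p,uv):
    k,d=K(p); u=cv2.undistortPoints(np.array(uv,float).reshape(-1,1,2),k,d)[:,0]
    E=np.array(p["extrinsics"]); r=np.c_[u[:,0],-u[:,1],-np.ones(len(u))]@E[:3,:3].T
    return E[:3,3],r
def atz(p,uv,z):
    o,r=ray(p,uv); return o+r*((z-o[2])/r[:,2])[:,None]
def proj(p,P):
    E=np.array(p["extrinsics"]); c=(np.array(P,float).reshape(-1,3)-E[:3,3])@E[:3,:3]
    k,d=K(p); c=c*[1,-1,-1]
    return cv2.projectPoints(c,np.zeros(3),np.zeros(3),k,d)[0][:,0]
def save(p,n): cv2.imwrite(f"pics/{n}.png",np.ascontiguousarray(p["image"][:,:,::-1]))
E
python3 - <<'E'
from h import *
for n in ["top","side"]:
    p=eyes.read_camera(n); save(p,n+"0"); print(n,p["k1"],p["vertical_fov"],np.round(p["extrinsics"],2).tolist())
    for t in ["supply_box","cover","rib","flux_jar","solder_spool","screwdriver","phone","parts_tray","cleaner_bottle","pen_cup"]:
        b=boxes_of(t,p); print(t,[(np.round(x["bbox"]).tolist(),round(x["confidence"],2)) for x in b[:2]])
print(env.state())
E
```

```text
top -0.027394871365079242 56.120291063501334 [[-0.02, 0.99, -0.11, 408.82], [-1.0, -0.02, -0.01, 7.77], [-0.01, 0.11, 0.99, 935.59], [0.0, 0.0, 0.0, 1.0]]
supply_box [([161.0, 96.0, 221.0, 152.0], 0.82)]
cover [([254.0, 127.0, 111.0, 89.0], 0.79)]
rib [([255.0, 128.0, 109.0, 88.0], 0.78)]
flux_jar [([273.0, 115.0, 19.0, 24.0], 0.49)]
solder_spool [([196.0, 139.0, 19.0, 21.0], 0.85)]
screwdriver [([200.0, 247.0, 64.0, 26.0], 0.77)]
phone [([311.0, 209.0, 64.0, 50.0], 0.9)]
parts_tray [([403.0, 175.0, 78.0, 63.0], 0.88)]
cleaner_bottle [([391.0, 143.0, 36.0, 29.0], 0.84), ([110.0, 200.0, 46.0, 37.0], 0.23)]
pen_cup [([110.0, 206.0, 44.0, 30.0], 0.57)]
side 0.06232998474992269 43.66548137790759 [[0.85, 0.3, -0.44, -140.42], [-0.53, 0.51, -0.68, -962.1], [0.02, 0.81, 0.59, 936.72], [0.0, 0.0, 0.0, 1.0]]
supply_box [([222.0, 173.0, 166.0, 109.0], 0.87)]
cover [([280.0, 200.0, 91.0, 51.0], 0.93)]
rib [([277.0, 197.0, 90.0, 59.0], 0.61)]
flux_jar []
solder_spool [([287.0, 176.0, 9.0, 11.0], 0.55), ([276.0, 199.0, 90.0, 55.0], 0.25)]
screwdriver [([373.0, 256.0, 26.0, 43.0], 0.63), ([224.0, 
[... 158 characters left out ...]
.0], 0.92)]
pen_cup [([212.0, 157.0, 25.0, 33.0], 0.9)]
{'t': 1.1, 'joints': array([ 1.09540683e+00,  4.90879187e-01,  1.55891490e+00, -2.02303902e-05,
        1.09169316e+00, -1.05597380e-01]), 'qvel': array([-0.00094315,  0.00050182, -0.00155594, -0.00137299,  0.00030262,
       -0.00116777]), 'tau': array([-5.83407541e-05, -6.12486935e+01, -2.58439118e+01,  6.92922156e-02,
        4.44851106e-02,  2.19054999e-05]), 'eef_pos': array([225.87542831, 582.76842088, 214.66874054]), 'tcp_rot': array([3.14148972e+00, 2.89642034e-05, 2.77180986e+00]), 'ft_force': array([-0.44511355,  0.43565709, -0.47556125]), 'moment': array([-0.01648292, -0.043291  ,  0.01473546]), 'opening': 0.9958174012011524}
```

View pics/top0.png

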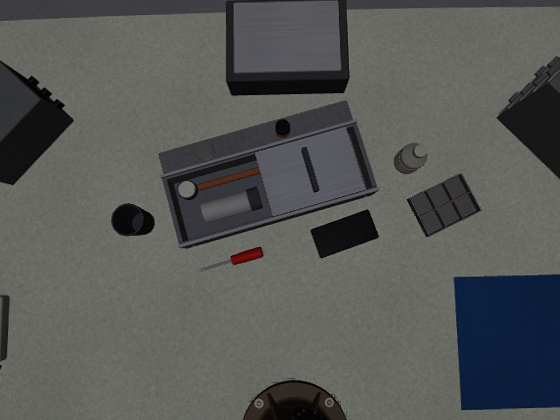

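View pics/side0.png

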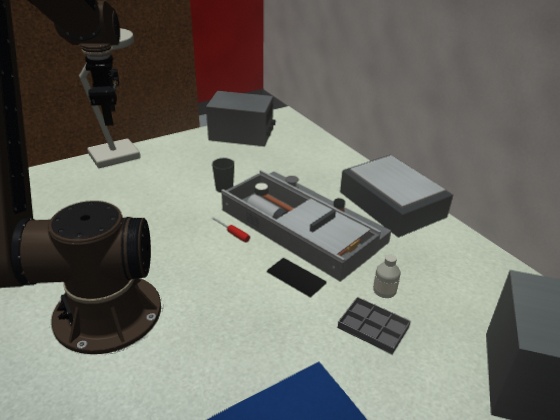

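```bash
python3 - <<'E'
import cv2
i=cv2.imread("pics/top0.png")[85:260,145:395]
cv2.imwrite("pics/z0.png",cv2.convertScaleAbs(cv2.resize(i,None,fx=3.2,fy=3.2,interpolation=cv2.INTER_CUBIC),alpha=1.8))
E
```

```text
(no output)
```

View pics/z0.png

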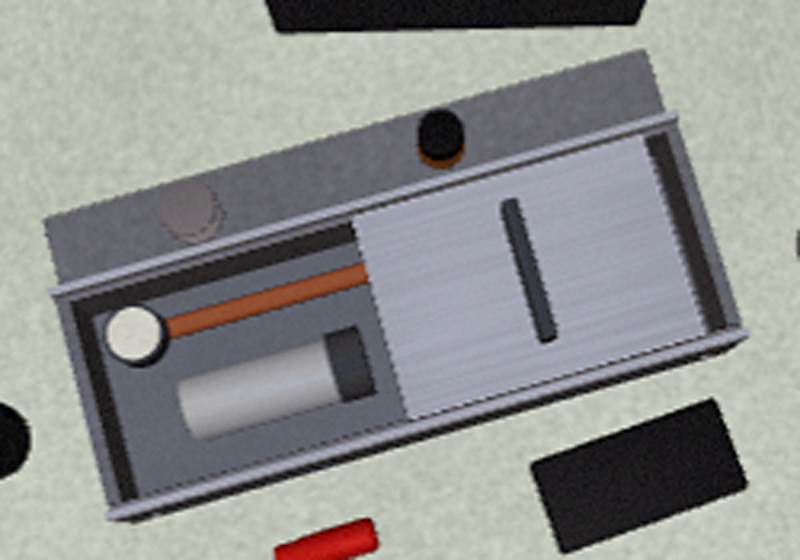

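```bash
cat > fit.py <<'E'
from h import *
import pickle
from scipy.optimize import least_squares
p=eyes.read_camera("top"); pickle.dump(p,open("top.pkl","wb"))
Z=np.array([[51,290],[677,114],[748,334],[108,516]])/3.2+[145,85]
W=atz(p,Z,75); print(W.round(1))
M=np.array([[85,235],[85,-225],[-85,-225],[-85,235]])
def T(q,m): c,s=np.cos(q[2]),np.sin(q[2]); return m@np.array([[c,s],[-s,c]])+q[:2]
r=least_squares(lambda q:(T(q,M)-W[:,:2]).ravel(),[600,0,.2]); print(r.x,r.fun.round(1))
q=r.x
R=np.array([[508,200],[545,341]])/3.2+[145,85]
def inv(q,w): c,s=np.cos(q[2]),np.sin(q[2]); return (w-q[:2])@np.array([[c,-s],[s,c]])
rb=np.array([[512,202],[547,338]])/3.2+[145,85]
print("rib",inv(q,atz(p,rb,96)[:,:2]))
ce=np.array([[352,222],[406,416]])/3.2+[145,85]
print("cover left edge",inv(q,atz(p,ce,72)[:,:2]))
np.save("q.npy",q)
im=p["image"][:,:,::-1].copy()
for t in ["flux_jar","solder_spool"]:
  for b in boxes_of(t,p)[:1]:
    u,v,w,h=b["bbox"]; print(t,inv(q,atz(p,[[u+w/2,v+h/2]],65)[:,:2]))
print(np.linalg.norm(W[:,:2]-q[:2],axis=1))
E
python3 fit.py
```

```text
[[ 587.1  287.5   75. ]
 [ 704.3 -153.5   75. ]
 [ 546.5 -196.2   75. ]
 [ 429.1  245.4   75. ]]
[5.68002539e+02 4.09776819e+01 2.60088979e-01] [ 2.7  2.4  3.7 -1.1 -2.7 -2.1 -3.7  0.8]
rib [[ 47.47926422 -90.90903817]
 [-49.14009763 -87.23206693]]
cover left edge [[ 70.7861245   18.04371132]
 [-71.27573537  18.63753009]]
flux_jar [[116.14922635 -56.61063552]]
solder_spool [[111.09887423 122.58536131]]
[247.24898762 237.4467361  238.14987221 247.17631797]
```

Request:
send_rows(
  plan="0 0 0 0.14 0;0 0 0 0.14 0;0 0 0 0.14 0;0 0 0 0.14 0;0 0 0 0.14 0;0 0 0 0.14 0;0 0 0 0.1 0;0 0 0 0 0",
)

```text
t: 2.05
eef_pos: [225.8, 582.8, 214.7]
tcp_rot: [3.142, -0.0, 1.794]
ft_force: [2.0, 0.5, -0.6]
opening: 0.382
```

```bash
cat > w.py <<'E'
from h import *
q=np.load("q.npy"); s=env.state(); c,n=np.cos(q[2]),np.sin(q[2])
d=s["eef_pos"][:2]-q[:2]
print("t",round(s["t"],2),"box xy",round(d@[c,n],1),round(d@[-n,c],1),"z",s["eef_pos"][2].round(1),"yaw-box-pi/2",(s["tcp_rot"][2]-q[2]-np.pi/2).round(3),s["tcp_rot"].round(3),"F",(s["ft_force"]).round(1),"op",round(s["opening"],3), "j",s["joints"].round(2))
E
python3 w.py
```

```text
t 2.05 box xy -191.3 611.5 z 214.7 yaw-box-pi/2 -0.037 [ 3.142 -0.     1.794] F [ 2.   0.5 -0.6] op 0.382 j [ 1.1   0.49  1.56 -0.    1.09  0.87]
```

Request:
send_rows(
  plan="-46 12 0 -0.037 0;-46 12 0 0 0;-46 12 0 0 0;-46 12 0 0 0;-46 12 0 0 0;-46 12 0 0 0;-46 12 0 0 0;-46 12 0 0 0",
)

```text
t: 2.85
eef_pos: [420.1, 246.6, 214.3]
tcp_rot: [3.139, -0.002, 1.87]
ft_force: [0.7, 0.6, -0.5]
opening: 0.003
```

```bash
python3 w.py
```

```text
t 2.85 box xy -90.1 236.8 z 214.3 yaw-box-pi/2 0.039 [ 3.139e+00 -2.000e-03  1.870e+00] F [ 0.7  0.6 -0.5] op 0.003 j [0.39 0.3  1.89 0.   0.95 0.09]
```

Remaining: box y −372, x +90.

Request:
send_rows(
  plan="-46 11 0 0.02 0;-46 11 0 0.02 0;-46 11 0 0 0;-46 11 0 0 0;-46 11 0 0 0;-46 11 0 0 0;-46 11 0 0 0;-46 11 0 0 0",
)

```text
t: 3.65
eef_pos: [611.6, -99.0, 216.0]
tcp_rot: [3.135, -0.001, 1.856]
ft_force: [1.4, 1.0, -0.9]
opening: 0.004
```

```bash
python3 w.py
```

```text
t 3.65 box xy 6.2 -146.5 z 216.0 yaw-box-pi/2 0.025 [ 3.135e+00 -1.000e-03  1.856e+00] F [ 1.4  1.  -0.9] op 0.004 j [-0.27  0.48  1.58  0.01  1.08 -0.56]
```

Request:
send_rows(
  plan="0 -5 40 0.025 0;0 0 40 0 0;0 0 30 0 0;0 0 18 0 0;0 0 0 0 0",
)

```text
t: 4.15
eef_pos: [611.2, -108.1, 83.7]
tcp_rot: [3.131, 0.002, 1.84]
ft_force: [0.3, -0.2, 0.4]
opening: 0.008
```

```bash
python3 w.py; python3 - <<'E'
from h import *
for n in ["side","wrist"]:
    p=eyes.read_camera(n); 
    i=p["image"]; 
    if n=="side": i=cv2.resize(i[170:290,210:410],None,fx=4,fy=4)
    cv2.imwrite(f"pics/{n}1.png",cv2.convertScaleAbs(i[:,:,::-1],alpha=1.6))
E
```

```text
t 4.15 box xy 3.4 -155.2 z 83.7 yaw-box-pi/2 0.009 [3.131e+00 2.000e-03 1.840e+00] F [ 0.3 -0.2  0.4] op 0.008 j [-0.28  0.63  1.7   0.01  0.8  -0.56]
```

View pics/side1.png

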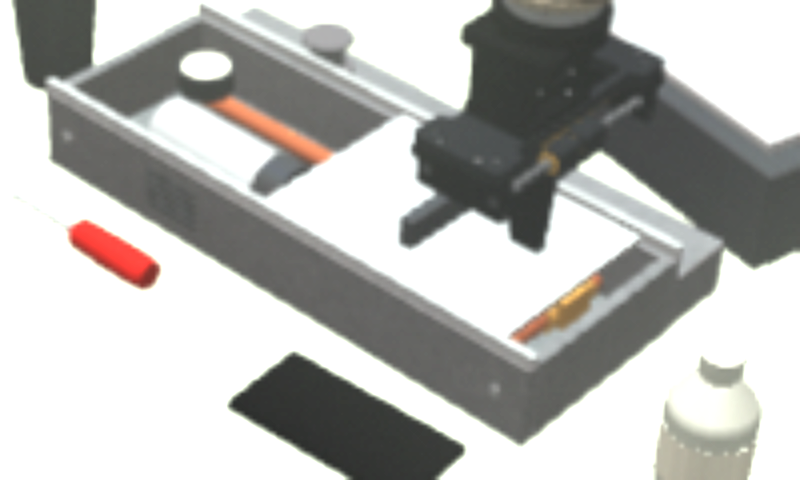

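View pics/wrist1.png

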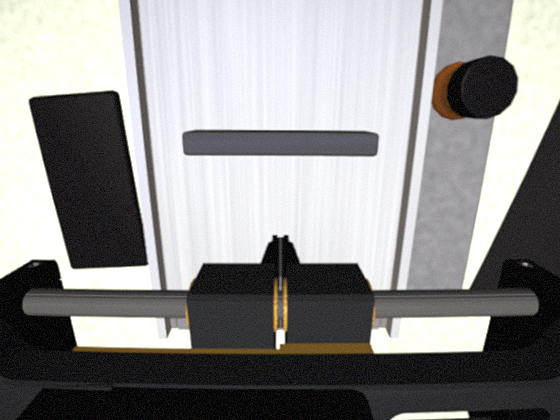

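Request:
send_rows(
  plan="35 -2 0 0.009 0;15 0 0 0 0;20 0 0 0 0;25 0 0 0 0;30 0 0 0 0;30 0 0 0 0;30 0 0 0 0;25 0 0 0 0",
)

```text
t: 5.05
eef_pos: [560.1, 95.2, 94.8]
tcp_rot: [3.112, 0.015, 1.838]
ft_force: [1.5, -3.8, -3.5]
opening: -0.001
```

```bash
python3 w.py
```

```text
t 5.05 box xy 6.3 54.4 z 94.8 yaw-box-pi/2 0.007 [3.112 0.015 1.838] F [ 1.5 -3.8 -3.5] op -0.001 j [ 0.06  0.55  1.84 -0.01  0.72 -0.2 ]
```

Request:
send_rows(
  plan="-12 -2 0 0 0;0 0 10 0 0;0 0 4 0 0;0 0 0 0 0",
)

```text
t: 5.45
eef_pos: [563.6, 84.3, 83.6]
tcp_rot: [3.105, 0.017, 1.843]
ft_force: [-0.3, -0.1, -0.2]
opening: 0.005
```

```bash
python3 w.py;  python3 - <<'E'
from h import *
for n in ["wrist"]:
    p=eyes.read_camera(n); 
    i=p["image"]; 
    cv2.imwrite(f"pics/{n}2.png",cv2.convertScaleAbs(i[:,:,::-1],alpha=1.6))
E
```

```text
t 5.45 box xy 6.9 43.0 z 83.6 yaw-box-pi/2 0.012 [3.105 0.017 1.843] F [-0.3 -0.1 -0.2] op 0.005 j [ 0.04  0.57  1.85 -0.01  0.69 -0.23]
```

View pics/wrist2.png

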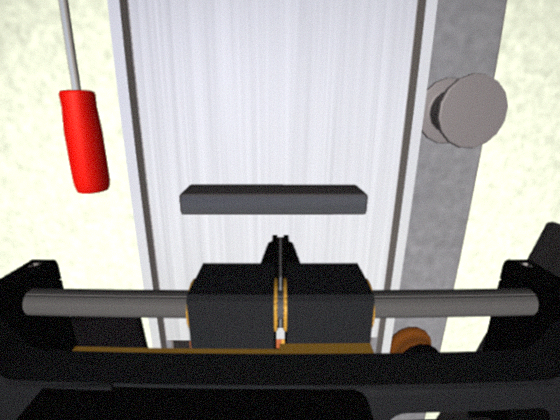

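Request:
send_rows(
  plan="12 -2 0 0.01 0;12 0 1 0 0;14 0 1 0 0;14 0 1 0 0;10 0 1 0 0;8 0 1 0 0",
)

```text
t: 6.1
eef_pos: [547.5, 142.1, 79.4]
tcp_rot: [3.104, 0.035, 1.839]
ft_force: [14.8, -127.5, 24.8]
opening: 0.006
```

```bash
python3 w.py
```

```text
t 6.1 box xy 6.2 103.0 z 79.4 yaw-box-pi/2 0.008 [3.104 0.035 1.839] F [  14.8 -127.5   24.8] op 0.006 j [ 0.15  0.57  1.86 -0.05  0.67 -0.08]
```

Request:
send_rows(
  plan="-10 0 0 0 0;-10 0 0 0 0;0 0 0 0 0",
)

```text
t: 6.4
eef_pos: [553.2, 121.0, 80.4]
tcp_rot: [3.104, 0.038, 1.839]
ft_force: [-0.6, 0.3, -0.2]
opening: 0.004
```

```bash
python3 w.py;  python3 - <<'E'
from h import *
for n in ["wrist","top"]:
    p=eyes.read_camera(n); 
    i=p["image"]; 
    if n=="top":i=cv2.resize(i[85:260,145:395],None,fx=3.2,fy=3.2,interpolation=cv2.INTER_CUBIC)
    cv2.imwrite(f"pics/{n}3.png",cv2.convertScaleAbs(i[:,:,::-1],alpha=1.8))
E
```

```text
t 6.4 box xy 6.3 81.1 z 80.4 yaw-box-pi/2 0.008 [3.104 0.038 1.839] F [-0.6  0.3 -0.2] op 0.004 j [ 0.11  0.57  1.86 -0.05  0.67 -0.12]
```

View pics/wrist3.png

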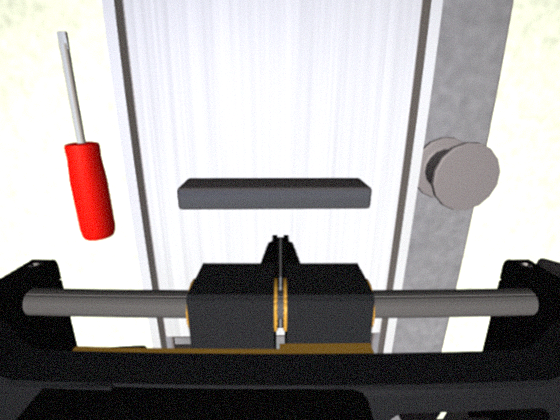

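View pics/top3.png

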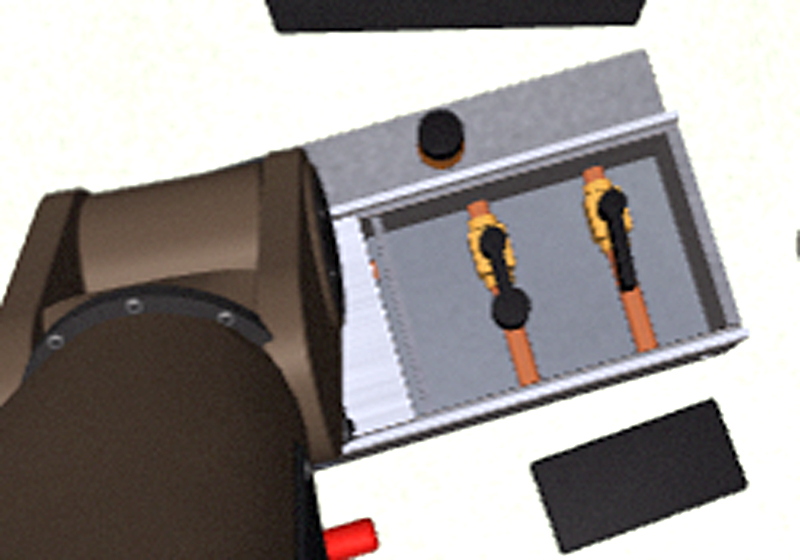

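```bash
cat > m.py <<'E'
from h import *
import pickle
p=pickle.load(open("top.pkl","rb")); q=np.load("q.npy")
c,s=np.cos(q[2]),np.sin(q[2])
def B(uv,z): return (atz(p,np.array(uv)/3.2+[145,85],z)[:,:2]-q[:2])@np.array([[c,-s],[s,c]])
if __name__=="__main__":
    print(B([[511,307],[491,240],[612,204],[627,288]],60).round(1)); print(B([[413,416],[365,222]],72).round(1))
E
python3 m.py
```

```text
[[ -16.1  -73.3]
 [  34.1  -73.1]
 [  35.4 -163.1]
 [ -25.6 -155.6]]
[[-72.6  14. ]
 [ 68.3   9.3]]
```

Request:
send_rows(
  plan="-5 0 -30 0.008 0;-45 -5 0 0 0;-45 -5 0 0 0;-45 -5 0 0 0;-40 -3 0 0 0;0 0 0 0 0",
)

```text
t: 7.1
eef_pos: [581.6, -53.4, 116.4]
tcp_rot: [3.104, 0.035, 1.842]
ft_force: [0.1, -0.4, -0.5]
opening: 0.006
```

```bash
python3 w.py
```

```text
t 7.1 box xy -11.2 -94.7 z 116.4 yaw-box-pi/2 0.011 [3.104 0.035 1.842] F [ 0.1 -0.4 -0.5] op 0.006 j [-0.2   0.53  1.8  -0.02  0.76 -0.45]
```

Request:
send_rows(
  plan="-18 1 0 0.011 0;0 0 0 0 0",
)

```text
t: 7.3
eef_pos: [587.3, -69.2, 116.6]
tcp_rot: [3.104, 0.034, 1.831]
ft_force: [0.7, 0.6, 0.3]
opening: 0.005
```

```bash
python3 w.py;  python3 - <<'E'
from h import *
for n in ["wrist","side"]:
    p=eyes.read_camera(n); 
    i=p["image"]; 
    if n=="side": i=cv2.resize(i[170:290,210:410],None,fx=4,fy=4)
    cv2.imwrite(f"pics/{n}4.png",cv2.convertScaleAbs(i[:,:,::-1],alpha=1.8))
E
```

```text
t 7.3 box xy -9.7 -111.5 z 116.6 yaw-box-pi/2 -0.0 [3.104 0.034 1.831] F [0.7 0.6 0.3] op 0.005 j [-0.22  0.54  1.78 -0.02  0.77 -0.47]
```

View pics/wrist4.png

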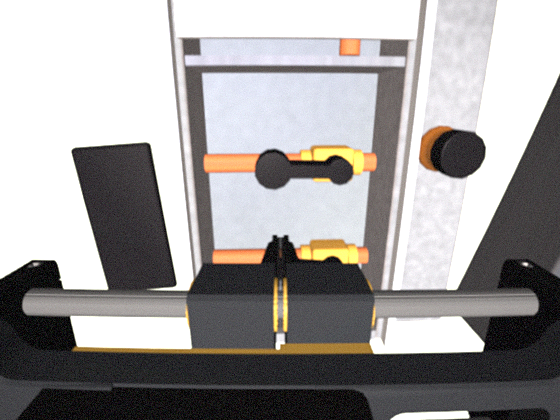

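View pics/side4.png

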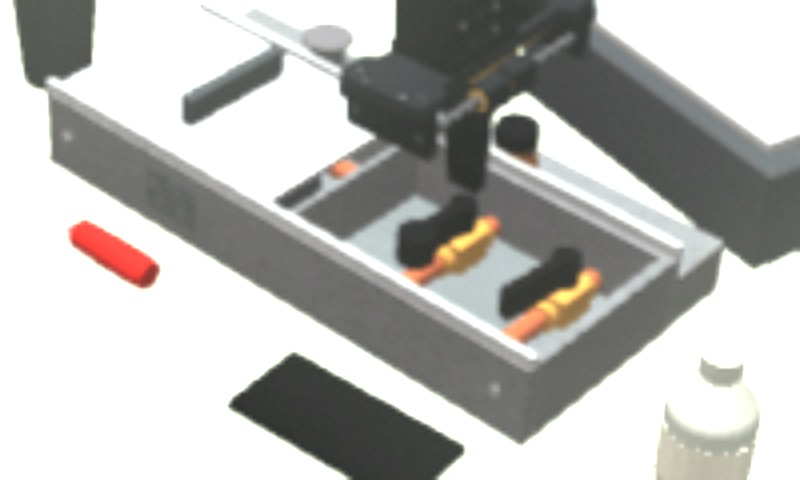

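Request:
send_rows(
  plan="0 0 30 0 0;0 0 25 0 0;0 0 14 0 0;0 0 2 0 0",
)

```text
t: 7.8
eef_pos: [589.0, -62.6, 44.0]
tcp_rot: [3.104, 0.032, 1.838]
ft_force: [-0.4, 0.7, -0.6]
opening: 0.009
```

```bash
python3 w.py
```

```text
t 7.8 box xy -6.3 -105.5 z 44.0 yaw-box-pi/2 0.007 [3.104 0.032 1.838] F [-0.4  0.7 -0.6] op 0.009 j [-0.21  0.65  1.82 -0.02  0.62 -0.46]
```

Request:
send_rows(
  plan="6 -3 1 0 0;8 -2 0.5 0 0;8 -2 0.5 0 0;8 -2 0.5 0 0",
)

```text
t: 8.2
eef_pos: [573.6, -33.0, 42.5]
tcp_rot: [3.098, 0.035, 1.84]
ft_force: [2.6, -2.6, 0.2]
opening: 0.005
```

```bash
python3 w.py;  python3 - <<'E'
from h import *
for n in ["wrist"]:
    p=eyes.read_camera(n); 
    i=p["image"]; 
    cv2.imwrite(f"pics/{n}5.png",cv2.convertScaleAbs(i[:,:,::-1],alpha=1.8))
E
```

```text
t 8.2 box xy -13.6 -72.9 z 42.5 yaw-box-pi/2 0.009 [3.098 0.035 1.84 ] F [ 2.6 -2.6  0.2] op 0.005 j [-0.17  0.63  1.87 -0.03  0.58 -0.42]
```

View pics/wrist5.png

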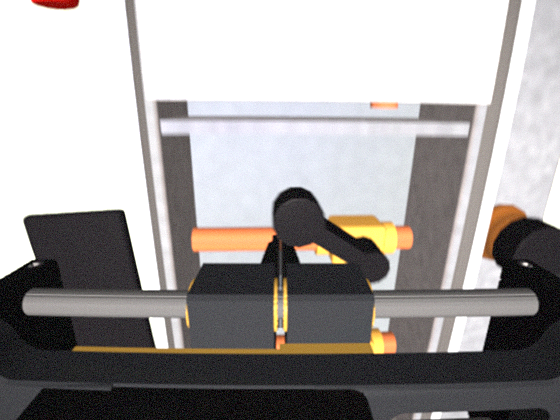

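Request:
send_rows(
  plan="8 0 0.4 0 0;8 1 0.4 0 0;7 3 0.4 0 0;5 4 0.3 0 0",
)

```text
t: 8.65
eef_pos: [570.8, -0.4, 40.4]
tcp_rot: [3.103, 0.034, 1.84]
ft_force: [-1.5, -1.2, 0.3]
opening: 0.007
```

```bash
python3 w.py;  python3 - <<'E'
from h import *
for n in ["wrist"]:
    p=eyes.read_camera(n); 
    i=p["image"]; 
    cv2.imwrite(f"pics/{n}6.png",cv2.convertScaleAbs(i[:,:,::-1],alpha=1.8))
E
```

```text
t 8.65 box xy -8.0 -40.7 z 40.4 yaw-box-pi/2 0.01 [3.103 0.034 1.84 ] F [-1.5 -1.2  0.3] op 0.007 j [-0.11  0.63  1.88 -0.03  0.58 -0.35]
```

View pics/wrist6.png

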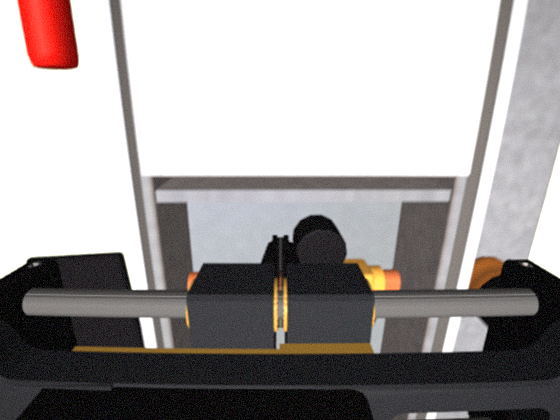

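Request:
send_rows(
  plan="3 4 -0.5 0 0;2 4 0 0 0;1 3 0 0 0;1 2 0 0 0",
)

```text
t: 9.1
eef_pos: [581.2, 12.1, 40.5]
tcp_rot: [3.107, 0.032, 1.841]
ft_force: [-3.1, 0.1, 1.2]
opening: 0.006
```

```bash
python3 w.py
```

```text
t 9.1 box xy 5.3 -31.3 z 40.5 yaw-box-pi/2 0.011 [3.107 0.032 1.841] F [-3.1  0.1  1.2] op 0.006 j [-0.08  0.64  1.85 -0.03  0.6  -0.33]
```

Request:
send_rows(
  plan="0 2 0 0 0;0 1.5 0 0 0",
)

```text
t: 9.3
eef_pos: [584.3, 13.4, 40.4]
tcp_rot: [3.108, 0.031, 1.841]
ft_force: [-3.1, 2.2, 0.2]
opening: 0.008
```

```bash
python3 w.py
```

```text
t 9.3 box xy 8.7 -30.9 z 40.4 yaw-box-pi/2 0.011 [3.108 0.031 1.841] F [-3.1  2.2  0.2] op 0.008 j [-0.08  0.65  1.84 -0.03  0.61 -0.33]
```

Request:
send_rows(
  plan="0 1.5 0 0 0;0 1 0 0 0",
)

```text
t: 9.5
eef_pos: [586.8, 14.1, 40.3]
tcp_rot: [3.108, 0.031, 1.841]
ft_force: [-3.9, 1.2, 0.7]
opening: 0.006
```

```bash
python3 w.py
```

```text
t 9.5 box xy 11.2 -30.8 z 40.3 yaw-box-pi/2 0.01 [3.108 0.031 1.841] F [-3.9  1.2  0.7] op 0.006 j [-0.08  0.65  1.83 -0.03  0.62 -0.33]
```

Request:
send_rows(
  plan="0 1.5 0 0 0;0 1 0 0 0",
)

```text
t: 9.7
eef_pos: [589.4, 14.7, 40.3]
tcp_rot: [3.108, 0.031, 1.841]
ft_force: [-3.6, 1.5, 0.5]
opening: 0.007
```

```bash
python3 w.py
```

```text
t 9.7 box xy 13.9 -30.9 z 40.3 yaw-box-pi/2 0.01 [3.108 0.031 1.841] F [-3.6  1.5  0.5] op 0.007 j [-0.08  0.65  1.83 -0.03  0.62 -0.33]
```

Request:
send_rows(
  plan="0 1.5 0 0 0;0 1 0 0 0",
)

```text
t: 9.9
eef_pos: [591.8, 15.4, 40.3]
tcp_rot: [3.109, 0.03, 1.841]
ft_force: [-7.5, 0.5, 1.6]
opening: 0.006
```

```bash
python3 w.py;  python3 - <<'E'
from h import *
for n in ["wrist","side"]:
    p=eyes.read_camera(n); 
    i=p["image"]; 
    if n=="side": i=cv2.resize(i[170:290,210:410],None,fx=4,fy=4)
    cv2.imwrite(f"pics/{n}7.png",cv2.convertScaleAbs(i[:,:,::-1],alpha=1.8))
E
```

```text
t 9.9 box xy 16.4 -30.9 z 40.3 yaw-box-pi/2 0.01 [3.109 0.03  1.841] F [-7.5  0.5  1.6] op 0.006 j [-0.08  0.66  1.82 -0.03  0.62 -0.32]
```

View pics/wrist7.png

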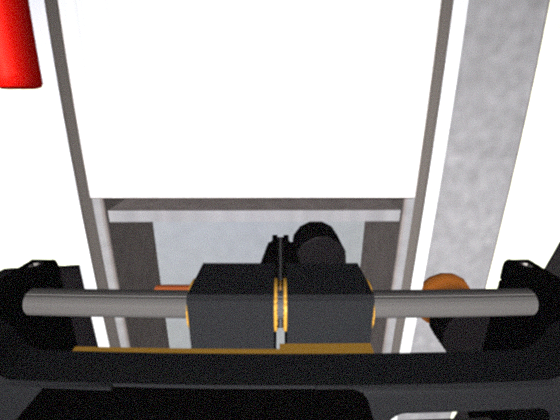

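View pics/side7.png

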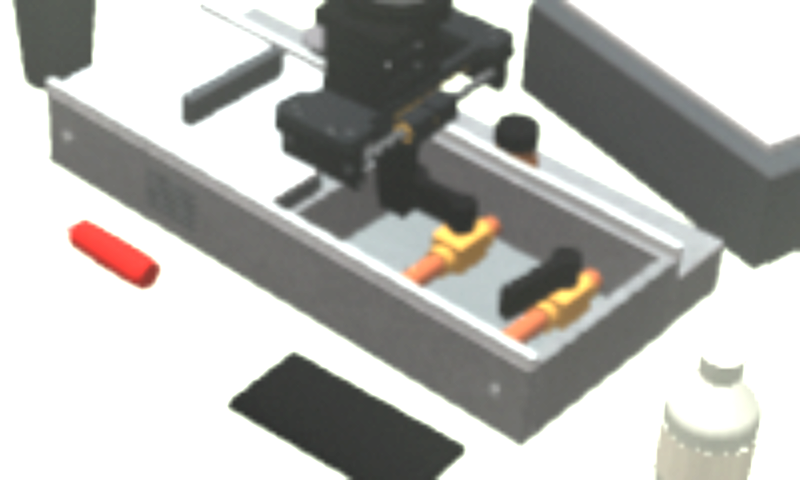

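Request:
send_rows(
  plan="0 1.5 0 0 0;0 1.5 0 0 0",
)

```text
t: 10.2
eef_pos: [591.9, 15.6, 40.2]
tcp_rot: [3.116, 0.029, 1.842]
ft_force: [-12.5, -4.0, 7.7]
opening: 0.004
```

```bash
python3 w.py
```

```text
t 10.2 box xy 16.6 -30.7 z 40.2 yaw-box-pi/2 0.011 [3.116 0.029 1.842] F [-12.5  -4.    7.7] op 0.004 j [-0.08  0.66  1.82 -0.03  0.63 -0.32]
```

Request:
send_rows(
  plan="0 0 0 0 0;0 -6 0 0 0;-8 -10 0 0 0;0 0 -30 0 0;0 0 -40 0 0;0 -20 -40 0 0;-40 -20 -20 0 0;-40 -20 0 0 0",
)

```text
t: 11.0
eef_pos: [537.0, -90.2, 175.6]
tcp_rot: [3.109, 0.034, 1.847]
ft_force: [1.2, -0.1, 0.5]
opening: 0.004
```

Request:
send_rows(
  plan="0 -45 -20 0 0;0 -45 0 0 0;-40 -30 0 0 0;-40 0 0 0 0;-40 0 0 0 0;-40 0 0 0 0;0 0 0 0 0",
)

```text
t: 11.7
eef_pos: [458.3, -289.7, 201.2]
tcp_rot: [3.1, 0.046, 1.84]
ft_force: [-0.2, -0.5, 0.3]
opening: 0.003
```

```bash
python3 w.py;  python3 - <<'E'
from h import *
for n in ["top","side"]:
    p=eyes.read_camera(n); 
    i=p["image"]; 
    i=cv2.resize(i[170:290,210:410],None,fx=4,fy=4) if n=="side" else cv2.resize(i[85:260,145:395],None,fx=3.2,fy=3.2,interpolation=cv2.INTER_CUBIC)
    cv2.imwrite(f"pics/{n}8.png",cv2.convertScaleAbs(i[:,:,::-1],alpha=1.8))
E
```

```text
t 11.7 box xy -191.1 -291.4 z 201.2 yaw-box-pi/2 0.009 [3.1   0.046 1.84 ] F [-0.2 -0.5  0.3] op 0.003 j [-0.69  0.37  1.82  0.01  0.9  -0.97]
```

View pics/top8.png

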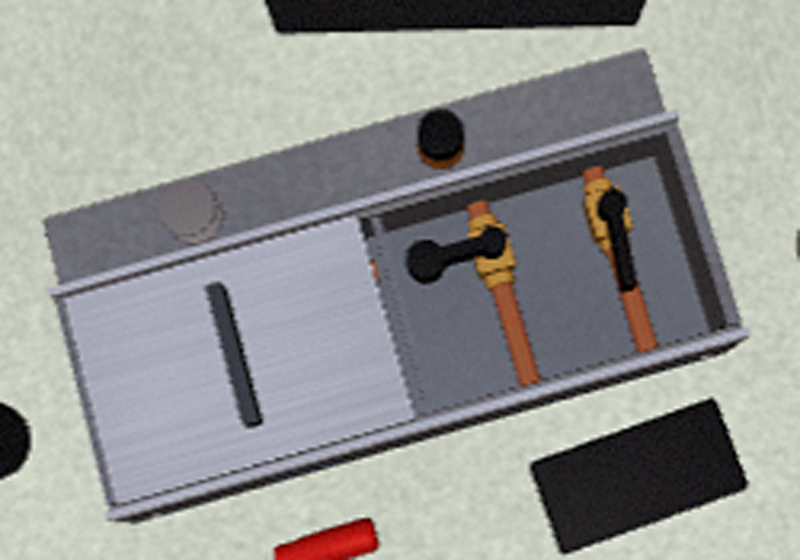

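View pics/side8.png

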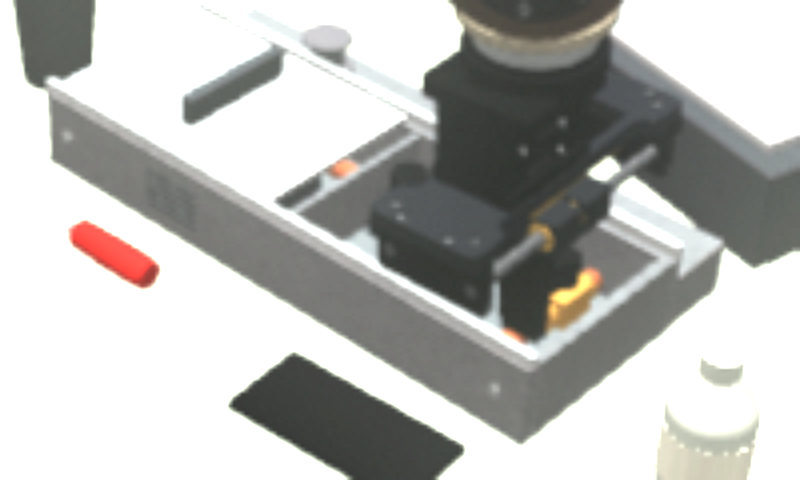

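```bash
python3 - <<'E'
from m import *
b=B([[425,262],[492,241],[612,203],[627,288]],60); print(b.round(1)); d=b[0]-b[1]; print("theta",np.arctan2(d[1],-d[0]))
r=B([[217,285],[252,423]],96); print("rib",r.round(1),"travel",r[:,1].mean()+110)
E
```

```text
[[  31.7  -23.8]
 [  33.2  -73.6]
 [  36.1 -163.3]
 [ -25.6 -155.6]]
theta 1.5414950991408227
rib [[ 47.6 117.7]
 [-49.9 119. ]] travel 228.34653326178656
```

```bash
python3 -c "
from h import *
print(job_done())"; python3 w.py
```

```text
the job is handed in; nothing more can be done
None
the job is handed in; nothing more can be done
```

I slid the cover left to its stop, turned the disc handle shut, and handed the job in. However, one wrist-force reading went over the 120 N limit, so the run may be judged failed.

**What I did:** With the fingers shut, I pushed the rib left to the stop. The tool had climbed to about 95 mm partway, so I backed off once, lowered it and finished the push. I then pushed the disc handle clockwise until it stopped moving: over the last two rows I commanded 3 mm and it moved about 0.2 mm. Finally I raised the arm clear.

**Last checks (top camera, at about 11.7 s of the 51 s allowed):**

| Item | Measured | Needed |
|---|---|---|
| Cover travel | about 228 mm | over 210 mm |
| Disc handle angle | about 1.54 rad | over 1.43 rad |
| Straight handle | no visible movement | end moves under 12 mm |
| Force on the tool | about 0 N | robot touches nothing |

- **Bystanders:** the jar, spool, phone and the visible part of the screwdriver look unmoved. I did not measure them. The tray, bottle and cup were not, or not fully, in that last close-up, but nothing touched them that I saw.
- **Failed check:** when the cover hit its stop, the wrist read about 127 N along y (about 131 N in total). I stepped too far into the stop there and backed off at once. The moves kept running normally afterwards and gave no error.

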